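# Click the ring display round to its pointer

### The job

Bring the tall ring cone of the round click-stop ring display to the pointer on its hood: with a fingertip, gently flick the upright pegs on the wheel's edge that show in the gap of the hood, either way round, until the wheel rests in the click where the tall cone stands at the pointer. Grip and lift nothing, keep off the ring cones, and leave the other things on the counter where they are.

Things in the scene. Friction and masses are not known exactly. Their poses are not given: they have to be found in the camera images.
- stand: round fixed stand of the ring display, 200 mm across, with a low wooden hood over the rear of the wheel's edge. Origin: centre of its underside on the counter, on the wheel's upright axis; +x points to the pointer, -x to the middle of the hood's gap. The hood covers radius 59 to 99 mm over 108 degrees to either side of +x; underside 63, top 71 mm above the counter
- pointer_tip (a point): tip of the dark dart on top of the hood, 50 mm out from the axis on the stand's +x, 73 mm above the counter; it points inwards to the axis
- goal_spot (a point): the place on the wheel's top face (30 mm above the counter, 32 mm out from the axis on the stand's +x, just inside the pointer) where the foot of the tall cone must be in the end
- gap_middle (a point): the middle of the gap: 72 mm out from the axis on the stand's -x, on the wheel's top face, 30 mm above the counter; in every click position one peg stands here. The gap is open from above and outside over about 65 degrees to either side of this
- tall_cone (a point): centre of the foot of the tall ring cone: white, 45 mm tall and 22 mm wide at the foot, 32 mm out from the axis, on the wheel's top face 30 mm above the counter; the other seven cones are only 18 mm tall and 15 mm wide
- wheel (a joint): turn of the dark wheel (162 mm across), rad, growing anticlockwise seen from above; 0 or any full turn when the tall cone is at the pointer. 8 click positions 45 degrees (0.785 rad) apart: a spring pulls it into the nearest, with about 2 N felt at a peg, and its turning is damped; pushed past half a click (28 degrees is surely enough) and let go it snaps on to the next. Turns both ways
- pegs: eight upright steel pegs on the wheel's edge, 45 degrees apart, one in line with each cone: 12 mm across, centres 72 mm out from the axis, from 30 mm (wheel's top) to 55 mm above the counter, 43 mm free between neighbours; only those in the gap can be reached. Origin: as the stand's; +x points to the peg in line with the tall cone
- cones: the eight ring cones on the wheel, 32 mm out from the axis, the tall one (top 75 mm above the counter) on this body's +x; origin as the stand's; not to be touched
- ring_box: small closed fabric ring box 52 x 52 x 44 mm, loose, to be left alone; origin at the centre of its underside
- gift_box: closed cardboard gift box 75 x 75 x 36 mm, loose, to be left alone; origin at the centre of its underside
- bead_jar: small jar 48 mm across, 65 mm tall, loose, to be left alone; origin at the centre of its underside
- bangle: plain bangle lying flat, 68 mm across, 12 mm tall, loose, to be left alone; origin at the centre of its underside
- card_reader: card reader 110 x 65 x 18 mm lying flat, loose, to be left alone; origin at the centre of its underside
- coin_dish: white dish 90 mm across, 25 mm tall, loose, to be left alone; origin at the centre of its underside
Not all that is in view belongs to the job. Leave any purple look-alike of the stand alone.

How it is judged:
By the outcome, as a careful person would: the job done as asked, in the order asked, and still so for the second after the job is handed in, with the robot touching nothing.
It also fails if it takes over 64 s, if anything falls off the work surface, if the arm or the gripper's body presses on something with over 40 N, if the wrist force passes 120 N, or if a joint passes its speed limit or range.

### The arm

A 6-joint arm with a two-finger parallel gripper is mounted at the origin on the work surface. World frame = base frame: x ahead of the robot, y to its left, z up, the work surface at z = 0. Lengths are in mm, angles in rad, forces in N, time in s.
With the tool pointing down it reaches from about 300 to 775 mm from the base axis. Payload 14.6 kg.
Tool frame: the origin (TCP) lies at the very end of the fingers, on their centre line; the grasp point (between the pads) lies 19 mm behind it; z points along the fingers, y is the line along which they close (so a half turn about z gives the same grasp; the last joint's range is limited). The gripper opens to 94 mm and grips with 3 to 60 N. Pads are 16 mm wide; open, the fingers measure 119 mm over their backs; the gripper's body (75 mm by 177 mm) begins 78 mm behind the grasp point.
Start: joints at [-1.409, 0.3, 1.521, -0, 1.321, -0.067], TCP at [124.739, -535.658, 205.446] pointing down, gripper open.
Joint ranges: [-3.03, 3.03], [-0.79, 2.21], [0.23, 2.52], [-1.04, 4.18], [0, 3.07], [-2.55, 2.55]. Speed limits (rad/s): [2.22, 2.22, 2.57, 3.14, 3.14, 3.14].

### API

Orientations are given as [roll, pitch, yaw] about the fixed x, y, z axes, in that order (R = Rz(yaw) Ry(pitch) Rx(roll)).
In Python, from cell import manip, camera, get_calibration gives the robot as it stands.
- The arm moves only by the tool arm_command, never from a script. Its argument "targets" is a list of rows, each an object of numbers: "hand": the opening, from -1 (shut) to 1 (fully open), so that 0 is half open; "x", "y", "z": the shift along the tool's x, y, z in m; "yaw": the turn about the tool's z in rad. In form: [{"hand": .., "x": .., "y": .., "z": .., "yaw": ..}, ...]. A call has 1 to 10 rows; each row shifts and turns the commanded pose from where the row before left it, along the tool's axes as they then stand; what a row does not reach is not made up. A row lasts 1/10 s, in which the tool goes at most 50 mm and 8.59 degrees, less where a joint would pass 70% of its speed; a pose out of reach is approached as far as the arm can. A call is refused whole if a number of a shift passes 0.05 or a number of a turn 0.15, either way. A call with a gripper value outside its range is refused whole. The fingers move at their own pace and stop on an object; "newtons" is the grip in N (left out, the last holds). Time passes only in rows, so rows that do not move let the fingers close. It gives the time, the measured TCP pose, the force, the opening and the grip force at its end, in the units of the state.
- manip.read_state(): the state, without advancing time (a new reading comes with each control period).
- camera(name): name is "scene" or "side" or "wrist"; returns the picture (480x640x3 uint8, red, green, blue); there is no depth.
- get_calibration(name): a dict with "K" (3x3 intrinsics, pixels), "cam_to_world" (4x4, takes a point from camera to world coordinates). Camera axes: x right, y up, looking along -z (the intrinsics and any distortion apply to the point x, -y, -z); pixel columns grow to the right and rows downward; lengths in mm; the calibration is good to about 2 mm. A picture is of the moment at which its call begins: read the wrist's pose just before it. get_calibration takes no time and is no camera call; for the wrist camera it gives the pose at the moment of the call.
- manip.sign_off(): hands the job in; it is judged then, once.
The state is a dict: "clock": time; "joints": joint angles; "qd": joint speeds; "effort": joint torques, N m; "eef_pos": TCP position; "eef_rot": TCP orientation; "wrist_force": force on the tool from outside, world axes, zero at the start; "moment": the same for the moment, N m; "finger_gap": finger opening in mm; "finger_force": force on a finger pad.
Only numpy, scipy, OpenCV 4.12 (cv2) and the standard library are available. Lean on these libraries where they do the work, as an engineer would, in place of code of your own. Each camera call takes 0.05 s, during which the arm holds its last target. There are 200 camera calls.

## Working session

There is one attempt and no reset: what is moved stays moved. The work goes in short steps, Python scripts to look and compute and a tool call to move; the robot and the scene stay as the last step left them, time stands still between calls to the robot, and variables do not carry over. Pictures are saved under pics/ and viewed, at most 10 in all, crops included, and the job is handed in when it is done.

Besides the shell and the picture viewer there is one more tool, called after ">>>" as name(argument=value, ...), one argument or row to a line, values as JSON. arm_command: Moves the arm, as the interface text tells. Its arguments: {"type":"object","properties":{"targets":{"type":"array"},"newtons":{"type":"number"}},"required":["targets"]}

```bash
mkdir -p pics; ls
python3 - <<'E'
from cell import manip,camera,get_calibration
import cv2,numpy as np
a=[]
for n in("scene","side"):
    im=camera(n);cv2.imwrite(f"pics/{n}0.png",im[:,:,::-1])
    c=get_calibration(n);print(n,np.round(c["K"],1).tolist(),np.round(c["cam_to_world"],3).tolist(),[k for k in c])
print(manip.read_state())
E
```

```text
pics
scene [[514.2, 0.0, 325.9], [0.0, 514.2, 238.4], [0.0, 0.0, 1.0]] [[-0.403, -0.784, 0.472, 1042.604], [0.915, -0.347, 0.204, 169.062], [0.003, 0.514, 0.858, 1092.557], [0.0, 0.0, 0.0, 1.0]] ['K', 'cam_to_world']
side [[622.8, 0.0, 317.9], [0.0, 622.8, 238.6], [0.0, 0.0, 1.0]] [[0.827, 0.277, -0.489, -328.66], [-0.562, 0.438, -0.702, -1256.435], [0.02, 0.855, 0.518, 943.308], [0.0, 0.0, 0.0, 1.0]] ['K', 'cam_to_world']
{'clock': 0.1, 'joints': array([-1.40862200e+00,  3.00427878e-01,  1.52150936e+00,  4.19338057e-06,
        1.32066294e+00, -6.65999212e-02]), 'qd': array([-5.85987204e-04, -3.16131732e-03, -2.55758853e-03, -5.15072062e-04,
        1.49991449e-03,  4.22079778e-05]), 'effort': array([ 1.61716707e-03, -5.32642078e+01, -3.53283978e+01,  7.09319534e-02,
        2.34729942e-02, -6.07799234e-05]), 'eef_pos': array([ 124.69343221, -535.45041803,  204.94036835]), 'eef_rot': array([-3.14058764e+00, -7.11037840e-05,  2.28773175e-01]), 'wrist_force': array([0.97945748, 0.01822813, 0.65183394]), 'moment': array([-4.74250902e-02,  1.19410566e-03, -8.40446938e-05]), 'finger_force': 0.0, 'finger_gap': 94.2129469491817}
```

View pics/scene0.png

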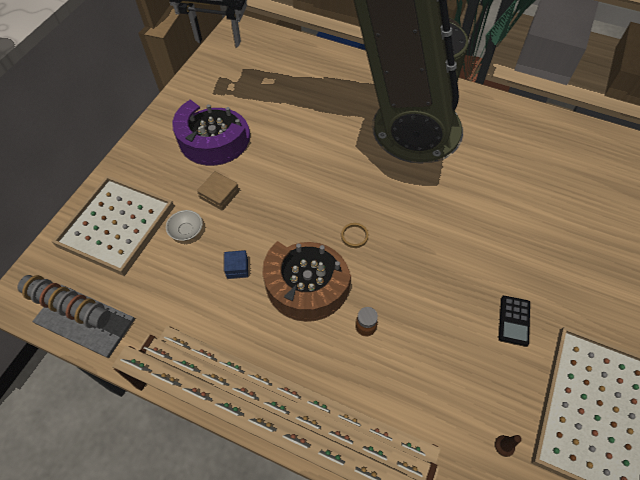

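View pics/side0.png

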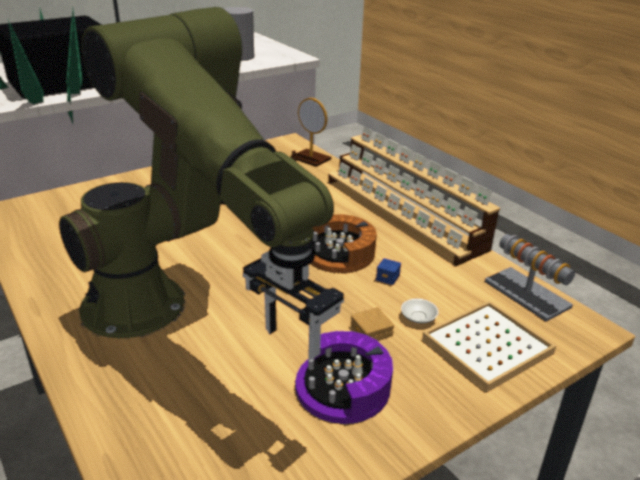

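The wooden stand is at scene (307,278) and side (345,240). The only look-alike is the purple one at scene (212,135) and side (345,375), so I choose the wooden one. Next is a close crop and a position estimate.

```bash
cat > h.py <<'E'
import numpy as np,cv2
from cell import manip,camera,get_calibration
def ray(c,px,z):
    K=np.array(c["K"]);T=np.array(c["cam_to_world"])
    d=np.linalg.inv(K)@[px[0],px[1],1];d=T[:3,:3]@[d[0],-d[1],-d[2]]
    o=T[:3,3];return (o+d*(z-o[2])/d[2])
def proj(c,P):
    T=np.linalg.inv(c["cam_to_world"]);q=T[:3,:3]@np.array(P,float)+T[:3,3]
    q=np.array([q[0],-q[1],-q[2]]);q=np.array(c["K"])@q;return q[:2]/q[2]
E
python3 - <<'E'
from h import *
c=get_calibration("scene");im=cv2.imread("pics/scene0.png")
hsv=cv2.cvtColor(im,cv2.COLOR_BGR2HSV)
print(ray(c,(307,270),30), hsv[285,340],hsv[350,200],hsv[300,340])
for n,p in dict(purple=(212,128),bangle=(355,236),jar=(367,317),ring=(236,264),gift=(217,190),dish=(185,227)).items(): print(n,ray(c,p,30).round())
cv2.imwrite("pics/c0.png",cv2.resize(im[225:335,245:395],None,fx=5,fy=5,interpolation=cv2.INTER_CUBIC))
E
```

```text
[554.27400522 -89.78236499  30.        ] [ 12 133 102] [ 10 137 117] [ 13 130  49]
purple [ 260. -515.   30.]
bangle [424. -22.  30.]
jar [607.  80.  30.]
ring [ 607. -248.   30.]
gift [ 439. -396.   30.]
dish [ 567. -411.   30.]
```

View pics/c0.png

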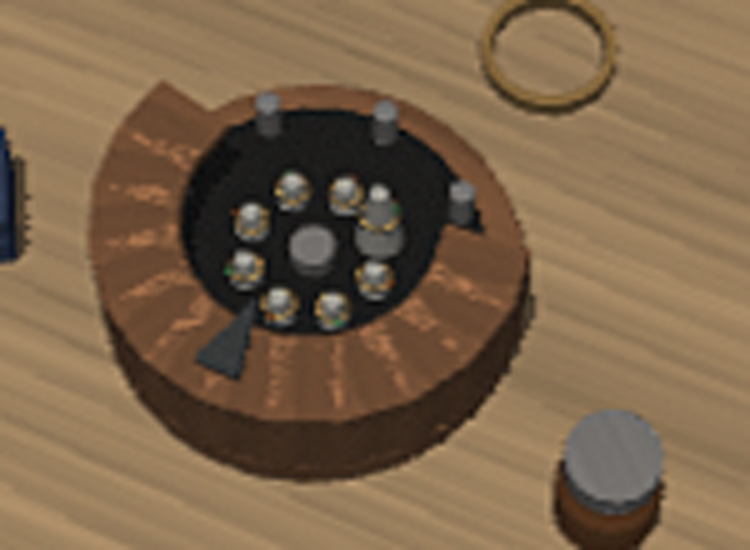

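The crop shows the dart tip at crop (252,303), the tall cone's foot near (380,242), and peg tops at (267,100), (385,108) and (462,188).

Run:
```python
from h import *
c=get_calibration("scene")
f=lambda x,y,z:ray(c,(245+(x+.5)/5-.5,225+(y+.5)/5-.5),z)[:2]
pegs=np.array([f(267,100,55),f(385,106,55),f(462,188,55)])
tip=f(252,303,73);foot=f(380,243,30)
print("pegs",pegs.round(1).tolist(),"tip",tip.round(1),"foot",foot.round(1))
# circumcentre
A=2*(pegs[1:]-pegs[0]);b=(pegs[1:]**2).sum(1)-(pegs[0]**2).sum();C=np.linalg.solve(A,b)
d=np.linalg.norm(pegs-C,axis=1);print("C",C,d)
# LS with R=72 and tip 50
from scipy.optimize import least_squares
C=least_squares(lambda C:np.r_[np.linalg.norm(pegs-C,axis=1)-72,np.linalg.norm(tip-C)-50,np.linalg.norm(foot-C)-32],C).x
g=lambda p:np.degrees(np.arctan2(*(p-C)[::-1]))
print("C",C,"pegs",[g(p) for p in pegs],"tip",g(tip),"foot",g(foot))
```

```text
pegs [[513.7, -130.9], [494.4, -79.2], [519.8, -29.3]] tip [618.7 -87.6] foot [549.1 -57.5]
C [563.35736128 -82.89981364] [69.0704942 69.0704942 69.0704942]
C [567.60612661 -83.34900182] pegs [np.float64(-138.5738692699049), np.float64(176.7470828616815), np.float64(131.500660683828)] tip -4.802108778449396 foot 125.56050502890515
```

>>> arm_command(
  targets=[
    {"hand": -1, "x": 0.03, "y": -0.022, "z": 0, "yaw": 0},
    {"hand": -1, "x": 0.03, "y": -0.022, "z": 0, "yaw": 0},
    {"hand": -1, "x": 0.03, "y": -0.022, "z": 0, "yaw": 0},
    {"hand": -1, "x": 0.03, "y": -0.022, "z": 0, "yaw": 0},
    {"hand": -1, "x": 0.03, "y": -0.022, "z": 0, "yaw": 0},
    {"hand": -1, "x": 0.03, "y": -0.022, "z": 0, "yaw": 0},
    {"hand": -1, "x": 0.03, "y": -0.022, "z": 0, "yaw": 0},
    {"hand": -1, "x": 0.03, "y": -0.022, "z": 0, "yaw": 0},
    {"hand": -1, "x": 0.03, "y": -0.022, "z": 0, "yaw": 0},
    {"hand": -1, "x": 0.03, "y": -0.022, "z": 0, "yaw": 0},
  ],
  newtons=10,
)

```text
clock: 1.1
eef_pos: [367.7, -252.0, 205.4]
eef_rot: [-3.141, 0.0, 0.229]
wrist_force: [-0.0, -0.4, -0.2]
finger_gap: 17.7
finger_force: 0.0
```

>>> arm_command(
  targets=[
    {"hand": -1, "x": 0.03, "y": -0.022, "z": 0, "yaw": 0},
    {"hand": -1, "x": 0.03, "y": -0.022, "z": 0, "yaw": 0},
    {"hand": -1, "x": 0.03, "y": -0.022, "z": 0, "yaw": 0},
    {"hand": -1, "x": 0.03, "y": -0.022, "z": 0, "yaw": 0},
    {"hand": -1, "x": 0, "y": 0, "z": 0, "yaw": -0.14},
    {"hand": -1, "x": 0, "y": 0, "z": 0, "yaw": -0.14},
    {"hand": -1, "x": 0, "y": 0, "z": 0, "yaw": -0.14},
    {"hand": -1, "x": 0, "y": 0, "z": 0, "yaw": -0.14},
    {"hand": -1, "x": 0, "y": 0, "z": 0, "yaw": -0.14},
    {"hand": -1, "x": 0, "y": 0, "z": 0, "yaw": -0.14},
  ],
)

```text
clock: 2.1
eef_pos: [463.8, -140.4, 205.2]
eef_rot: [-3.141, 0.0, 1.075]
wrist_force: [0.1, -0.8, 0.6]
finger_gap: 0.7
finger_force: 0.0
```

>>> arm_command(
  targets=[
    {"hand": -1, "x": 0, "y": 0, "z": 0, "yaw": -0.14},
    {"hand": -1, "x": 0, "y": 0, "z": 0, "yaw": -0.14},
    {"hand": -1, "x": 0, "y": 0, "z": 0, "yaw": -0.14},
    {"hand": -1, "x": 0, "y": 0, "z": 0, "yaw": 0},
    {"hand": -1, "x": 0, "y": 0, "z": 0, "yaw": 0},
    {"hand": -1, "x": 0, "y": 0, "z": 0, "yaw": 0},
  ],
)

```text
clock: 2.7
eef_pos: [463.9, -140.4, 205.4]
eef_rot: [-3.141, -0.0, 1.486]
wrist_force: [0.9, 0.6, -1.2]
finger_gap: 0.2
finger_force: 0.0
```

Run:
```python
from h import *
s=manip.read_state();print(s["eef_pos"],s["eef_rot"],s["joints"],s["finger_gap"],s["clock"])
c=get_calibration("wrist");im=camera("wrist");cv2.imwrite("pics/w0.png",im[:,:,::-1])
import pickle;pickle.dump(c,open("w0.pkl","wb"))
print(proj(c,[567.6,-83.3,30]),proj(c,[618,-87,73]),proj(c,s["eef_pos"]))
```

```text
[ 463.89936476 -140.38165773  205.35671664] [-3.14139647e+00 -1.11469790e-04  1.48553622e+00] [-3.69467305e-01  1.54141968e-01  1.70000564e+00  5.41453042e-05
  1.28766461e+00 -2.84222346e-01] 0.18866581477944924 2.7
[444.90447906 131.3721335 ] [532.72174598 132.10357025] [324.01224246 290.44103199]
```

View pics/w0.png

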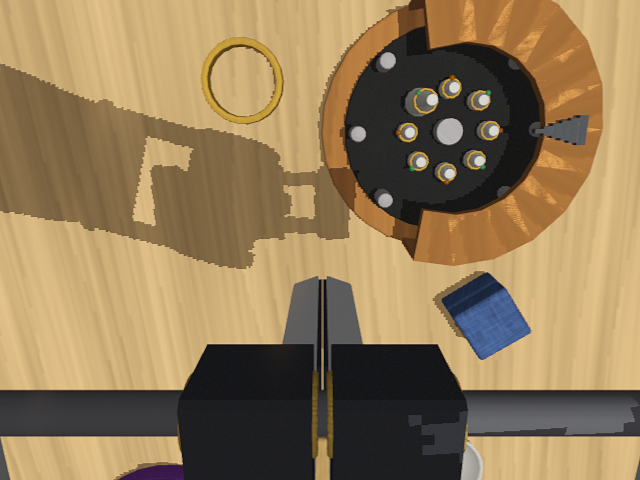

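The wrist view shows peg tops at (388,61), (358,134) and (385,201), the dart tip at (532,131) and the tall cone near (422,101). The tall cone is three clicks anticlockwise of the pointer, so I push the gap pegs towards +y (clockwise).

Run:
```python
from h import *
import pickle;c=pickle.load(open("w0.pkl","rb"))
from scipy.optimize import least_squares
pegs=np.array([ray(c,p,55)[:2] for p in((388,61),(358,134),(385,201))]);tip=ray(c,(532,131),73)[:2]
C=least_squares(lambda C:np.r_[np.linalg.norm(pegs-C,axis=1)-72,np.linalg.norm(tip-C)-50],[565,-83]).x
g=lambda p:(np.degrees(np.arctan2(*(p-C)[::-1])),np.linalg.norm(p-C))
print(pegs,tip,"C",C,[g(p) for p in pegs],g(tip))
a=np.radians(np.mean([g(pegs[0])[0]+45,g(pegs[1])[0]%360,g(pegs[2])[0]%360-45]));print(np.degrees(a))
er=np.array([np.cos(a),np.sin(a)]);et=np.array([er[1],-er[0]]) # cw
s=manip.read_state();p=s["eef_pos"][:2];psi=s["eef_rot"][2]
start=C+70*er-27*et
d=start-p;tx=np.array([np.cos(psi),np.sin(psi)]);ty=np.array([np.sin(psi),-np.cos(psi)])
print("start",start,"tool d",d@tx,d@ty,"et in tool",et@tx,et@ty)
```

```text
[[ 520.2810168   -29.11435633]
 [ 495.48551846  -78.43754262]
 [ 513.36969036 -131.2869157 ]] [617.45515874 -86.1882477 ] C [567.38314848 -83.61796235] [(np.float64(130.83364552218296), np.float64(72.03647602112869)), (np.float64(175.87880530878448), np.float64(72.08402008614767)), (np.float64(-138.57035892438972), np.float64(72.04014694205306))] (np.float64(-2.938515137161543), np.float64(50.13793552413722))
176.04736396885923
start [ 495.68849352 -105.72851299] tool d 37.24261382243523 28.743532513747176 et in tool 0.9998776125218254 -0.0156448067311314
```

>>> arm_command(
  targets=[
    {"hand": -1, "x": 0.0185, "y": 0.0145, "z": 0.02, "yaw": 0},
    {"hand": -1, "x": 0.0185, "y": 0.0145, "z": 0.03, "yaw": 0},
    {"hand": -1, "x": 0, "y": 0, "z": 0.03, "yaw": 0},
    {"hand": -1, "x": 0, "y": 0, "z": 0.03, "yaw": 0},
    {"hand": -1, "x": 0, "y": 0, "z": 0.025, "yaw": 0},
    {"hand": -1, "x": 0, "y": 0, "z": 0.012, "yaw": 0},
    {"hand": -1, "x": 0, "y": 0, "z": 0.008, "yaw": 0},
    {"hand": -1, "x": 0, "y": 0, "z": 0.008, "yaw": 0},
    {"hand": -1, "x": 0, "y": 0, "z": 0, "yaw": 0},
  ],
)

```text
clock: 3.65
eef_pos: [495.9, -106.0, 42.3]
eef_rot: [-3.141, -0.0, 1.488]
wrist_force: [-0.4, 0.2, 0.3]
finger_gap: 0.4
finger_force: 0.0
```

>>> arm_command(
  targets=[
    {"hand": -1, "x": 0.008, "y": 0, "z": 0, "yaw": 0},
    {"hand": -1, "x": 0.006, "y": 0, "z": 0, "yaw": 0},
    {"hand": -1, "x": 0.006, "y": 0, "z": 0, "yaw": 0},
    {"hand": -1, "x": 0.006, "y": 0, "z": 0, "yaw": 0},
    {"hand": -1, "x": 0.006, "y": 0, "z": 0, "yaw": 0},
    {"hand": -1, "x": 0.006, "y": 0, "z": 0, "yaw": 0},
    {"hand": -1, "x": 0.006, "y": 0, "z": 0, "yaw": 0},
    {"hand": -1, "x": 0.006, "y": 0, "z": 0, "yaw": 0},
    {"hand": -1, "x": 0, "y": 0, "z": 0, "yaw": 0},
    {"hand": -1, "x": 0, "y": 0, "z": 0, "yaw": 0},
  ],
)

```text
clock: 4.65
eef_pos: [499.8, -55.9, 42.3]
eef_rot: [-3.141, -0.0, 1.489]
wrist_force: [-0.2, -0.3, -0.2]
finger_gap: 0.6
finger_force: 0.0
```

>>> arm_command(
  targets=[
    {"hand": -1, "x": 0, "y": 0, "z": 0, "yaw": 0},
    {"hand": -1, "x": 0, "y": 0, "z": 0, "yaw": 0},
    {"hand": -1, "x": 0, "y": 0, "z": 0, "yaw": 0},
    {"hand": -1, "x": 0, "y": 0, "z": 0, "yaw": 0},
    {"hand": -1, "x": 0, "y": 0, "z": 0, "yaw": 0},
  ],
)

```text
clock: 5.15
eef_pos: [500.0, -56.1, 42.5]
eef_rot: [-3.142, -0.0, 1.489]
wrist_force: [0.1, -0.0, 0.3]
finger_gap: 0.6
finger_force: 0.0
```

Run:
```python
from h import *
im=camera("scene")[:,:,::-1]
cv2.imwrite("pics/c1.png",cv2.resize(im[225:335,245:395],None,fx=5,fy=5,interpolation=cv2.INTER_CUBIC))
print(manip.read_state()["eef_pos"])
```

```text
[499.93944517 -56.07995559  42.42876385]
```

View pics/c1.png

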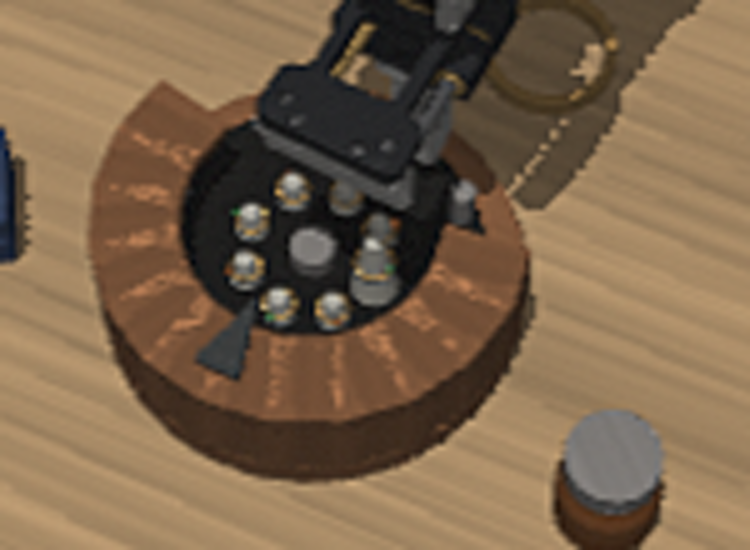

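The tall cone moved on one click: its foot is now at crop (373,288), and it needs two more. I repeat the same flick: lift, go back, lower, push.

>>> arm_command(
  targets=[
    {"hand": -1, "x": 0, "y": 0, "z": -0.014, "yaw": 0},
    {"hand": -1, "x": 0, "y": 0, "z": -0.016, "yaw": 0},
    {"hand": -1, "x": 0, "y": 0, "z": 0, "yaw": 0},
    {"hand": -1, "x": -0.025, "y": 0, "z": 0, "yaw": 0},
    {"hand": -1, "x": -0.025, "y": 0, "z": 0, "yaw": 0},
    {"hand": -1, "x": 0, "y": 0, "z": 0, "yaw": 0},
    {"hand": -1, "x": 0, "y": 0, "z": 0.01, "yaw": 0},
    {"hand": -1, "x": 0, "y": 0, "z": 0.01, "yaw": 0},
    {"hand": -1, "x": 0, "y": 0, "z": 0.01, "yaw": 0},
    {"hand": -1, "x": 0, "y": 0, "z": 0, "yaw": 0},
  ],
)

```text
clock: 6.2
eef_pos: [495.0, -105.1, 40.5]
eef_rot: [-3.139, -0.001, 1.49]
wrist_force: [0.6, 0.2, -0.3]
finger_gap: 0.4
finger_force: 0.0
```

>>> arm_command(
  targets=[
    {"hand": -1, "x": 0.008, "y": 0, "z": 0, "yaw": 0},
    {"hand": -1, "x": 0.006, "y": 0, "z": 0, "yaw": 0},
    {"hand": -1, "x": 0.006, "y": 0, "z": 0, "yaw": 0},
    {"hand": -1, "x": 0.006, "y": 0, "z": 0, "yaw": 0},
    {"hand": -1, "x": 0.006, "y": 0, "z": 0, "yaw": 0},
    {"hand": -1, "x": 0.006, "y": 0, "z": 0, "yaw": 0},
    {"hand": -1, "x": 0.006, "y": 0, "z": 0, "yaw": 0},
    {"hand": -1, "x": 0.006, "y": 0, "z": 0, "yaw": 0},
    {"hand": -1, "x": 0, "y": 0, "z": 0, "yaw": 0},
    {"hand": -1, "x": 0, "y": 0, "z": 0, "yaw": 0},
  ],
)

```text
clock: 7.2
eef_pos: [499.8, -55.9, 42.4]
eef_rot: [-3.141, -0.0, 1.489]
wrist_force: [-0.2, -0.8, 0.2]
finger_gap: 0.3
finger_force: 0.0
```

>>> arm_command(
  targets=[
    {"hand": -1, "x": 0, "y": 0, "z": 0, "yaw": 0},
    {"hand": -1, "x": 0, "y": 0, "z": 0, "yaw": 0},
    {"hand": -1, "x": 0, "y": 0, "z": 0, "yaw": 0},
    {"hand": -1, "x": 0, "y": 0, "z": 0, "yaw": 0},
    {"hand": -1, "x": 0, "y": 0, "z": 0, "yaw": 0},
  ],
)

```text
clock: 7.7
eef_pos: [500.0, -56.2, 42.4]
eef_rot: [-3.142, -0.0, 1.489]
wrist_force: [0.3, -0.8, 0.3]
finger_gap: 0.4
finger_force: 0.0
```

>>> arm_command(
  targets=[
    {"hand": -1, "x": 0, "y": 0, "z": -0.014, "yaw": 0},
    {"hand": -1, "x": 0, "y": 0, "z": -0.016, "yaw": 0},
    {"hand": -1, "x": 0, "y": 0, "z": 0, "yaw": 0},
    {"hand": -1, "x": -0.025, "y": 0, "z": 0, "yaw": 0},
    {"hand": -1, "x": -0.025, "y": 0, "z": 0, "yaw": 0},
    {"hand": -1, "x": 0, "y": 0, "z": 0, "yaw": 0},
  ],
)

```text
clock: 8.3
eef_pos: [495.5, -107.8, 71.7]
eef_rot: [-3.141, 0.0, 1.487]
wrist_force: [-0.7, -0.6, -0.3]
finger_gap: 0.6
finger_force: 0.0
```

Run:
```python
from h import *
im=camera("scene")[:,:,::-1]
cv2.imwrite("pics/c2.png",cv2.resize(im[225:335,245:395],None,fx=5,fy=5,interpolation=cv2.INTER_CUBIC))
```

```text
(no output)
```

View pics/c2.png

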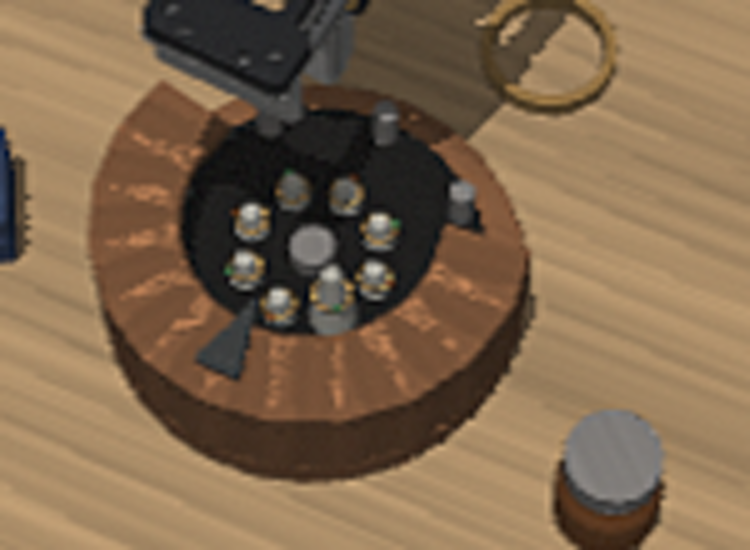

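The tall cone is at crop (330,315), one click short of the dart tip at (252,303). One more flick, then I withdraw.

>>> arm_command(
  targets=[
    {"hand": -1, "x": 0, "y": 0, "z": 0.01, "yaw": 0},
    {"hand": -1, "x": 0, "y": 0, "z": 0.01, "yaw": 0},
    {"hand": -1, "x": 0, "y": 0, "z": 0.01, "yaw": 0},
    {"hand": -1, "x": 0, "y": 0, "z": 0, "yaw": 0},
  ],
)

```text
clock: 8.75
eef_pos: [495.0, -105.2, 40.6]
eef_rot: [-3.139, -0.001, 1.489]
wrist_force: [-0.3, 0.0, 0.4]
finger_gap: 0.6
finger_force: 0.0
```

>>> arm_command(
  targets=[
    {"hand": -1, "x": 0.008, "y": 0, "z": 0, "yaw": 0},
    {"hand": -1, "x": 0.006, "y": 0, "z": 0, "yaw": 0},
    {"hand": -1, "x": 0.006, "y": 0, "z": 0, "yaw": 0},
    {"hand": -1, "x": 0.006, "y": 0, "z": 0, "yaw": 0},
    {"hand": -1, "x": 0.006, "y": 0, "z": 0, "yaw": 0},
    {"hand": -1, "x": 0.006, "y": 0, "z": 0, "yaw": 0},
    {"hand": -1, "x": 0.006, "y": 0, "z": 0, "yaw": 0},
    {"hand": -1, "x": 0.006, "y": 0, "z": 0, "yaw": 0},
    {"hand": -1, "x": 0, "y": 0, "z": 0, "yaw": 0},
    {"hand": -1, "x": 0, "y": 0, "z": 0, "yaw": 0},
  ],
)

```text
clock: 9.75
eef_pos: [499.8, -55.9, 42.4]
eef_rot: [-3.141, -0.0, 1.489]
wrist_force: [-0.5, -0.2, -0.1]
finger_gap: 0.5
finger_force: 0.0
```

>>> arm_command(
  targets=[
    {"hand": -1, "x": 0, "y": 0, "z": 0, "yaw": 0},
    {"hand": -1, "x": 0, "y": 0, "z": 0, "yaw": 0},
    {"hand": -1, "x": 0, "y": 0, "z": 0, "yaw": 0},
    {"hand": -1, "x": 0, "y": 0, "z": 0, "yaw": 0},
    {"hand": -1, "x": 0, "y": 0, "z": 0, "yaw": 0},
  ],
)

```text
clock: 10.25
eef_pos: [500.0, -56.1, 42.5]
eef_rot: [3.142, -0.0, 1.489]
wrist_force: [0.2, 0.4, -0.1]
finger_gap: 0.5
finger_force: 0.0
```

>>> arm_command(
  targets=[
    {"hand": -1, "x": 0, "y": 0, "z": -0.014, "yaw": 0},
    {"hand": -1, "x": 0, "y": 0, "z": -0.02, "yaw": 0},
    {"hand": -1, "x": 0, "y": 0, "z": -0.03, "yaw": 0},
    {"hand": -1, "x": 0, "y": 0, "z": -0.03, "yaw": 0},
    {"hand": -1, "x": 0, "y": -0.02, "z": -0.03, "yaw": 0},
    {"hand": -1, "x": 0, "y": -0.02, "z": 0, "yaw": 0},
    {"hand": -1, "x": 0, "y": 0, "z": 0, "yaw": 0},
    {"hand": -1, "x": 0, "y": 0, "z": 0, "yaw": 0},
    {"hand": -1, "x": 0, "y": 0, "z": 0, "yaw": 0},
    {"hand": -1, "x": 0, "y": 0, "z": 0, "yaw": 0},
  ],
)

```text
clock: 11.25
eef_pos: [460.4, -52.8, 165.9]
eef_rot: [-3.141, -0.0, 1.489]
wrist_force: [-1.1, 0.6, 0.0]
finger_gap: 0.3
finger_force: 0.0
```

Run:
```python
from h import *
im=camera("scene")[:,:,::-1]
cv2.imwrite("pics/c3.png",cv2.resize(im[205:345,235:395],None,fx=4,fy=4,interpolation=cv2.INTER_CUBIC))
```

```text
(no output)
```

View pics/c3.png

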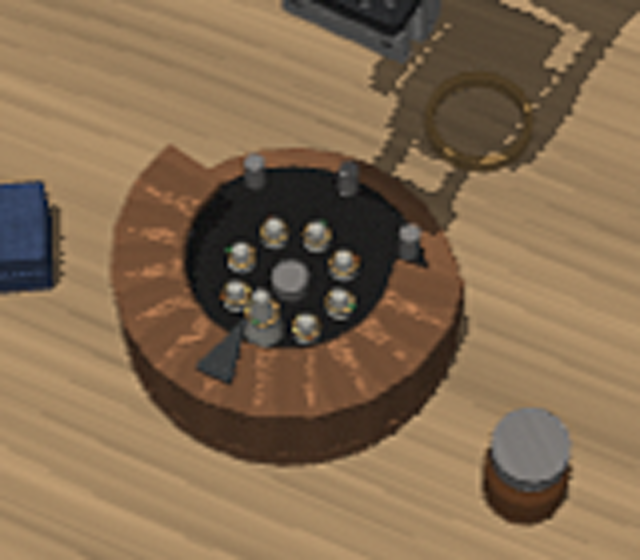

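The tall cone now stands at the dart (cone (262,320), tip (240,325)), the pegs are back in their click positions, and the neighbouring things in view haven't moved.

```bash
python3 -c "
from cell import manip
print(manip.sign_off())"
```

```text
the job is handed in; nothing more can be done
None
```

The tall ring cone rests in the click at the pointer after three gentle clockwise peg flicks; the arm touched only the pegs and stands clear, and the job is handed in.

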